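# Knock home the spring pins of a holding jig

### The arm

A 7-joint arm with a two-finger parallel gripper is mounted at the origin on the work surface; the furniture and walls round the work are solid. World frame = base frame: x ahead of the robot, y to its left, z up, the work surface at z = 0. Lengths are in m, angles in rad, forces in N, time in s.
With the tool pointing down it reaches from about 0.4 to 0.85 m from the base axis. Payload 10.4 kg.
Tool frame: the origin (TCP) lies on the centre line of the jaws, within the pads' length; the fingertips stand 14 mm ahead of it and the grasp point (between the pads) lies 5 mm behind it (manip.tip_reach is the distance from the TCP to the fingertips, in m); z points along the fingers, y is the line along which they close (so a half turn about z gives the same grasp; the last joint's range is limited). The gripper opens to 85 mm and grips with 20 to 120 N. Pads are 22 mm wide; open, the fingers measure 114 mm over their backs; the gripper's body (76 mm by 85 mm) begins 54 mm behind the grasp point. The pads swing forward as they close: fully open they stand 13 mm farther back than shut.
Start: joints at [-1.284, 0.332, -0.065, 1.46, 0.022, 1.35, -0.088], TCP at [0.191, 0.595, 0.245] pointing down, gripper open.
Joint ranges: [-2.6, 2.6], [-0.5, 2.12], [-1.47, 1.34], [0.16, 2.42], [-1.27, 4.41], [0.06, 2.06], [-2.6, 2.6]. Speed limits (rad/s): [2.22, 2.22, 2.79, 2.79, 3.14, 3.14, 3.14].

### API

Orientations are given as a unit quaternion [x, y, z, w].
In Python, from workcell import manip gives the robot as it stands.
- The arm moves only by the shell command python3 -m pendant 'ROWS' [FORCE]. ROWS is JSON, a list of rows, each a list of 7 numbers: the shift along the tool's x, y, z in units of 50 mm (1.0 is 50 mm), then the turn, a rotation vector about the tool's x, y, z in units of 8 degrees (1.0 is 8 degrees), then the opening, from -1 (shut) to 1 (fully open), so that 0 is half open. In form: [[dx, dy, dz, ax, ay, az, jaw], ...]. A call has exactly 10 rows; each row is the pose to reach, as a shift and turn from the pose commanded when the call began, along the tool's axes at that moment; what a row does not reach only later rows make up. A row lasts 1/8 s, in which the tool goes at most 62.5 mm and 10.7 degrees, less where a joint would pass 70% of its speed; a pose out of reach is approached as far as the arm can. A call with a gripper value outside its range is refused whole. The fingers move at their own pace and stop on an object; FORCE is the grip in N (left out, the last holds). Time passes only in rows, so rows that repeat a pose let the fingers close, or fill a call up. It gives the time, the measured TCP pose, the force, the opening and the grip force at its end, in the units of the state.
- manip.get_obs(): the state, without advancing time (a new reading comes with each control period).
- manip.camera(name): name is "scene" or "top" or "wrist"; returns (picture, depth): 420x560x3 uint8, red, green, blue; 420x560 float32, m along the optical axis (not along the pixel's ray), 0 where there is no reading.
- manip.get_calibration(name): a dict with "fx", "fy", "cx", "cy" (pixels), "D" ([k1, k2, p1, p2, k3] as OpenCV has them; the pictures are not rectified), "xyz" and "orientation" of the camera in the world. Camera axes: x right, y up, looking along -z (the intrinsics and any distortion apply to the point x, -y, -z); pixel columns grow to the right and rows downward; lengths in m; the calibration is good to about 2 mm. A picture is of the moment at which its call begins: read the wrist's pose just before it. get_calibration takes no time and is no camera call; for the wrist camera it gives the pose at the moment of the call.
- manip.hand_in(): hands the job in; it is judged then, once.
Trained networks look in the newest picture that a camera, given by its name, has taken for a name from the list of things; names that differ only in an ending like _2 or _b are one class to them, and where a whole thing is asked for, a point or a joint stands for the part that bears it (a point fixed in the world has none). Each returns a list of dicts, best first, with "p" (0 to 1); they miss things now and then, are a little off and sometimes report something else, mostly with a low value. They report only what shows in the picture. A call takes as long as a camera call. They do not tell look-alikes from the thing itself.
- manip.find_in(thing, camera): "box" ([left, top, right, bottom] in pixels, round what is visible of it).
- manip.trace(thing, camera): "pixels" (420x560 bool, what is visible of it) and "box" ([left, top, right, bottom] in pixels, round what is visible of it).
- manip.tip_of(thing, camera): "pixel" ([column, row] in pixels: a listed point, or the origin of a listed thing).
The state is a dict: "clock": time; "joint_pos": joint angles; "joint_velocities": joint speeds; "tau": joint torques, N m; "position": TCP position; "ee_rot": TCP orientation; "ft_force": force on the tool from outside, world axes, zero at the start; "torque": the same for the moment, N m; "grip_width": opening from 0.0 (shut) to 1.0 (fully open); "grasp_force": force on a finger pad.
Only numpy, scipy, OpenCV 4.12 (cv2) and the standard library are available. Lean on these libraries where they do the work, as an engineer would, in place of code of your own. Each camera call takes 0.05 s, during which the arm holds its last target. There are 200 camera calls.

### The job

Pick up the mallet by its handle and knock both spring pins of the steel jig fully home, until each head sits down on its boss: first the one with the broad head, then the one with the small head. Strike them with brisk blows of the held mallet's face rather than leaning on them, and keep the gripper itself off the jig. Then stand the mallet back on the table on the face it stood on, let go of it, and leave the other things where they are.

Things in the scene. Friction and masses are not known exactly. Their poses are not given: they have to be found in the camera images.
- jig: Fixed steel jig, any yaw: flange 100 (its x) x 170 (its y) x 12 mm high, block and cover plate above it 84 x 144 mm, plate top 44 mm above the table, two round bosses (34 dia) with tops 48 mm above the table. Origin: centre of its underside; z up. Pins at x = 0: broad-headed at y = +36 mm, small-headed at y = -36 mm. The four low screws near the plate's corners are only screws.
- broad_pin (a joint): Travel in m of the broad-headed pin, straight down: 0 = 16 mm gap between head and boss, 0.016 = fully home, head on its boss (hard stop). Starts at 0 to 0.005. A spring pin gripped in its bore: about 10 N moves it (plus 4 N per m/s), and it stays where it is driven.
- broad_pin_top (a point): Centre of the top of the broad pin's head: round, flat, dark steel, 28 dia x 8 mm thick, on a 10 mm shank. 56 mm above the table when home, up to 72 mm before. A brisk blow meets it at 0.15 m/s or more.
- small_pin (a joint): Travel in m of the small-headed pin, straight down; same meaning, range, starts and resistance as broad_pin.
- small_pin_top (a point): Centre of the top of the small pin's head: 16 dia x 8 mm thick, on a 10 mm shank. 56 mm above the table when home, up to 72 mm before. A brisk blow meets it at 0.15 m/s or more.
- mallet: Loose soft-faced mallet, about 0.35 kg: upright round head 45 dia x 90 mm tall, flat grey faces, dark steel middle. It starts standing on its lower face on the table, handle pointing towards the robot within 35 degrees. Origin: centre of the lower face, which strikes; z up through the head; the handle runs along -x. Centre of mass about 5 mm from the head's axis.
- mallet_grip (a point): Point on the centre line of the mallet's level wooden handle, 58 mm from the head's axis and 50 mm above the lower face; good to grip. The handle is flat-sided, 22 wide x 28 tall (25 x 31 at its end), and runs from the head's side (22 mm from the axis) to 144 mm from the axis.
- thread_spool: loose white thread spool with black flanges, 45 dia x 61 tall, standing on end; origin under its centre. A bystander.
- carton: small loose carton, 54x80x26, lying flat; origin under its centre. A bystander.
- black_cap: loose black screw cap, 34 dia x 22 tall; origin under its centre. A bystander.
Not all that is in view belongs to the job. Leave any turquoise look-alike of the mallet alone.

How it is judged:
On the way, in this order (a step that is already met when the one before it is completed fails the run):
1. the broad-headed pin is struck with the held mallet: it moves down faster than 0.08 m/s under the mallet (velocity of joint broad_pin above 0.08 m/s and contact force between mallet and jig above 1 N and contact force between the fingers and mallet above 1 N).
2. with the broad-headed pin home (within 2.5 mm), the small-headed pin is struck with the held mallet: it moves down faster than 0.08 m/s under the mallet (velocity of joint small_pin above 0.08 m/s and contact force between mallet and jig above 1 N and contact force between the fingers and mallet above 1 N and value of joint broad_pin above 0.0135 m).
At the end, for the whole second after the job is handed in: Both pins are home (heads within 2.5 mm of their bosses), and the mallet stands on the table on the face it stood on (face within 8 mm of the table, tilt under 0.12 rad), still and clear of the jig (value of joint each of broad_pin, small_pin above 0.0135 m and height (world z) of mallet between -0.008 and 0.008 m and angle between mallet's own z axis and vertical below 0.12 rad and linear speed of mallet below 0.02 m/s and contact force between mallet and jig below 0.3 N); the robot touches nothing.
It fails at once if the gripper or arm pushes on the jig or its pins (over 2 N) (contact force between any of the fingers, the arm and jig above 2 N).
It fails at once if a bystander (spool, carton, cap) is moved more than 30 mm (distance of any of thread_spool, carton, black_cap from where it was at the start of the episode above 0.03 m).
It also fails if it takes over 51 s, if anything falls off the work surface, if the arm or the gripper's body presses on something with over 40 N, if the wrist force passes 120 N, or if a joint passes its speed limit or range.

## Working session

There is one attempt and no reset: what is moved stays moved. The work goes in short steps, Python scripts to look and compute and a shell command to move; the robot and the scene stay as the last step left them, time stands still between calls to the robot, and variables do not carry over. Pictures are saved under pics/ and viewed, at most 10 in all, crops included, and the job is handed in when it is done.

```bash
mkdir -p pics; cat > h.py <<'E'
import numpy as np, cv2
from scipy.spatial.transform import Rotation as R
from workcell import manip
def ray(cal,px):
    K=np.array([[cal['fx'],0,cal['cx']],[0,cal['fy'],cal['cy']],[0,0,1]])
    u=cv2.undistortPoints(np.array(px,float).reshape(-1,1,2),K,np.array(cal['D'],float)).reshape(-1,2)
    d=np.c_[u[:,0],-u[:,1],-np.ones(len(u))]
    return np.array(cal['xyz']), d@R.from_quat(cal['orientation']).as_matrix().T
def atz(cal,px,z):
    o,d=ray(cal,px); return o+d*((z-o[2])/d[:,2])[:,None]
def atdepth(cal,px,dep):
    o,d=ray(cal,px); return o+d*np.array(dep).reshape(-1,1)
E
python3 - <<'E'
from h import *
s=manip.get_obs();print(s['clock'],s['position'],s['ee_rot'])
for c in ['scene','top']:
    im,d=manip.camera(c); cv2.imwrite(f'pics/{c}0.png',im[:,:,::-1]); np.savez(f'{c}0.npz',im=im,d=d)
    cal=manip.get_calibration(c);print(c,np.round(cal['xyz'],3))
    for t in ['mallet','jig','thread_spool','carton','black_cap']:
        print(t,[(np.round(x['box']),round(x['p'],2)) for x in manip.find_in(t,c)][:4])
    for t,z in [('mallet_grip',.05),('mallet',0),('broad_pin_top',.07),('small_pin_top',.07),('jig',0)]:
        for x in manip.tip_of(t,c)[:3]: print(t,np.round(x['pixel']),round(x['p'],2),np.round(atz(cal,[x['pixel']],z)[0],3))
E
```

```text
0.0 [0.19040469 0.59492189 0.24455768] [ 1.54244154e-01  9.88032526e-01 -6.77186999e-04 -1.00635142e-04]
scene [-0.346 -0.538  0.626]
mallet [(array([178., 222., 213., 231.]), 0.86), (array([229., 234., 285., 277.]), 0.71), (array([236., 190., 262., 227.]), 0.61)]
jig [(array([313., 218., 360., 265.]), 0.94), (array([236., 187., 259., 228.]), 0.2)]
thread_spool [(array([320., 191., 332., 211.]), 0.59)]
carton [(array([344., 207., 373., 222.]), 0.7)]
black_cap [(array([284., 190., 294., 197.]), 0.59)]
mallet_grip [184. 223.] 0.84 [0.349 0.266 0.05 ]
mallet_grip [247. 209.] 0.83 [0.518 0.162 0.05 ]
mallet_grip [258. 249.] 0.76 [ 0.351 -0.005  0.05 ]
mallet [270. 270.] 0.73 [ 0.346 -0.046  0.   ]
mallet [255. 216.] 0.63 [0.57 0.17 0.  ]
broad_pin_top [345. 219.] 0.43 [ 0.593 -0.144  0.07 ]
broad_pin_top [359. 215.] 0.26 [ 0.634 -0.171  0.07 ]
small_pin_top [336. 228.] 0.47 [ 0.533 -0.145  0.07 ]
jig [337. 243.] 0.77 [ 0.562 -0.139  0.   ]
jig [326. 207.] 0.75 [ 0.751 -0.003  0.   ]
jig [358. 216.] 0.19 [ 0.754 -0.123  0.   ]
top [0.449 0.009 0.975]
mallet [(array([156., 260., 218., 318.]), 0.87), (array([214., 179., 245., 253.]), 0.85), (array([261., 268., 331., 290.]), 0.81)]
jig [(array([323., 163., 376., 232.]), 0.88)]
thread_spool [(array([286., 113., 303., 139.]), 0.76)]
carton [(array([328., 108., 362., 135.]), 0.75)]
black_cap [(array([229., 123., 242., 136.]), 0.59)]
mallet_grip [190. 290.] 0.82 [0.339 0.255 0.05 ]
mallet_grip [235. 216.] 0.8 [0.514 0.145 0.05 ]
mallet_grip [293. 280.] 0.68 [0.36  0.007 0.05 ]
mallet [228. 192.] 0.8 [0.579 0.169 0.   ]
mallet [175. 303.] 0.76 [0.3   0.305 0.   ]
mallet [320. 276.] 0.74 [ 0.362 -0.063  0.   ]
broad_pin_top [354. 178.] 0.51 [ 0.598 -0.143  0.07 ]
broad_pin_top [230. 198.] 0.44 [0.557 0.154 0.07 ]
small_pin_top [358. 208.] 0.57 [ 0.527 -0.15   0.07 ]
jig [347. 198.] 0.72 [ 0.558 -0.135  0.   ]
```

```bash
python3 - <<'E'
import cv2
im=cv2.imread('pics/top0.png'); cv2.imwrite('pics/topcrop.png',cv2.resize(im[95:335,140:400],None,fx=2.45,fy=2.45,interpolation=cv2.INTER_CUBIC))
E
```

```text
(no output)
```

View pics/topcrop.png

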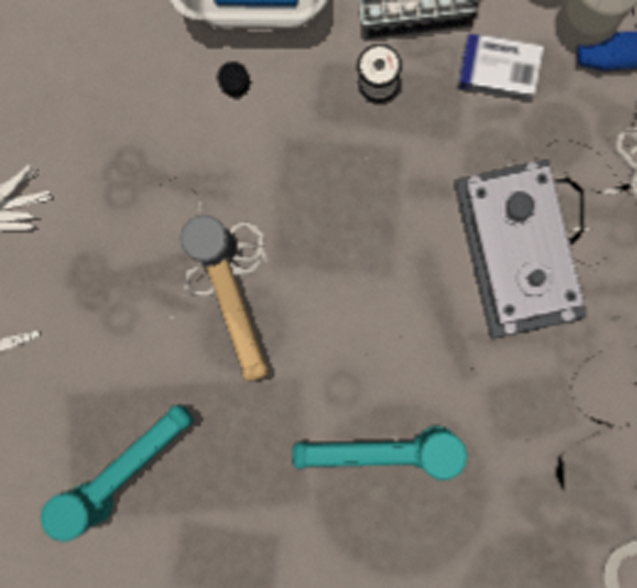

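View pics/scene0.png

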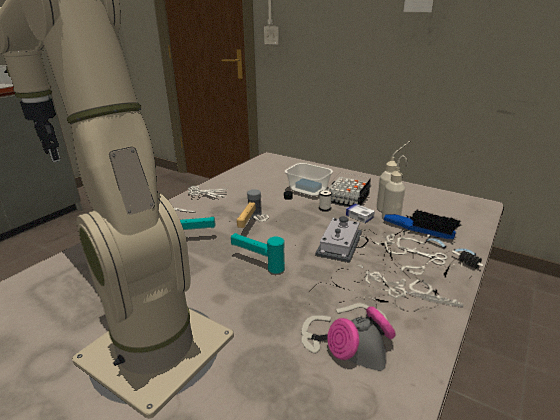

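Candidates (top image): the wooden-handled mallet with grey face at (228,192); turquoise look-alikes at (175,303) and (320,276). I choose the wooden one, which the crop confirms. The broad pin is at the far end of the jig (352,178) and the small pin at the near end (358,208). The mallet handle is free to grip; both turquoise ones are well clear of it.

```bash
python3 - <<'E'
from h import *
z=np.load('top0.npz');im,d=z['im'],z['d'];cal=manip.get_calibration('top')
v,u=np.mgrid[0:420,0:560]
P=atdepth(cal,np.c_[u.ravel(),v.ravel()],d.ravel()).reshape(420,560,3)
def sel(box,lo,hi):
    m=np.zeros((420,560),bool);m[box[1]:box[3],box[0]:box[2]]=1
    m&=(P[...,2]>lo)&(P[...,2]<hi)&(d>0);return P[m]
h=sel((205,170,255,260),.08,.1);c=(h.max(0)+h.min(0))/2;print('head',len(h),h.mean(0),c,np.ptp(h,axis=0))
g=sel((205,170,255,260),.045,.078);g=g[np.hypot(*(g[:,:2]-c[:2]).T)>.035];print('handle',len(g),g.mean(0),g.min(0),g.max(0))
w=g.mean(0)[:2]-c[:2];print('yaw away',np.degrees(np.arctan2(*(-w)[::-1])))
q=sel((315,155,385,240),.036,.05);r=cv2.minAreaRect(q[:,:2].astype(np.float32));print('plate',r,np.median(q[:,2]))
for lo in (.052,.058):
  q=sel((315,155,385,240),lo,.085);x=q[:,0]>.56
  for k in(x,~x):print('pin',k.sum(),q[k].mean(0) if k.any() else 0,(q[k].min(0)+q[k].max(0))/2,np.ptp(q[k],axis=0))
for n,b in dict(spool=(280,108,308,142),carton=(324,104,366,138),cap=(225,119,246,140)).items():
  q=sel(b,.012,.09);print(n,q.mean(0),q.min(0),q.max(0))
print(manip.get_obs()['clock'])
E
```

```text
head 286 [0.56876536 0.16768707 0.08990637] [0.56878119 0.16768041 0.08750757] [0.04268843 0.04292721 0.01360774]
handle 439 [0.48454686 0.13793193 0.06295636] [0.43172936 0.11169085 0.04560941] [0.53814035 0.16552149 0.06921758]
yaw away 19.451357356228705
plate ((0.5634782910346985, -0.1447288542985916), (0.143730029463768, 0.08419065922498703), 11.741649627685547) 0.04461731691676796
pin 110 [ 0.59795609 -0.13680978  0.06876635] [ 0.59827646 -0.13728923  0.06826559] [0.02694395 0.02638103 0.00982397]
pin 40 [ 0.52736268 -0.15179173  0.06813093] [ 0.52739307 -0.15613735  0.06200215] [0.01411116 0.02187532 0.01995037]
pin 110 [ 0.59795609 -0.13680978  0.06876635] [ 0.59827646 -0.13728923  0.06826559] [0.02694395 0.02638103 0.00982397]
pin 38 [ 0.52761942 -0.15156301  0.06892602] [ 0.52739307 -0.15244972  0.06696305] [0.01411116 0.01426998 0.01002857]
spool [ 0.74074363 -0.00263607  0.05419068] [ 0.72153803 -0.02453589  0.01295763] [0.79089916 0.01728016 0.06633466]
carton [ 0.7503652  -0.12783676  0.02592658] [ 0.71933267 -0.17201567  0.0120281 ] [ 0.8012952  -0.08576868  0.0317301 ]
cap [0.74603189 0.14928025 0.02163938] [0.73121768 0.13314035 0.01203728] [0.76271849 0.16650627 0.02604524]
1.1
```

```bash
python3 -m pendant '[[-0.5,-0.4,0.1,0,0,-0.3,1],[-1.6,-1.2,0.3,0,0,-0.8,1],[-2.7,-2.0,0.5,0,0,-1.4,1],[-3.8,-2.8,0.7,0,0,-2.0,1],[-4.9,-3.6,0.9,0,0,-2.6,1],[-6.0,-4.4,1.1,0,0,-3.2,1],[-7.1,-5.2,1.3,0,0,-3.7,1],[-8.1,-5.95,1.5,0,0,-4.2,1],[-8.7,-6.4,1.6,0,0,-4.55,1],[-8.89,-6.53,1.7,0,0,-4.65,1]]' 120
python3 - <<'E'
from h import *
s=manip.get_obs();cal=manip.get_calibration('wrist')
im,d=manip.camera('wrist');cv2.imwrite('pics/w1.png',im[:,:,::-1])
m=R.from_quat(s['ee_rot']).as_matrix();print(s['position'],s['joint_pos']);print(m.round(3))
for t,z in [('mallet_grip',.05),('mallet',0)]:
    for x in manip.tip_of(t,'wrist')[:3]: print(t,np.round(x['pixel']),round(x['p'],2),atz(cal,[x['pixel']],z)[0])
v,u=np.mgrid[0:420,0:560];P=atdepth(cal,np.c_[u.ravel(),v.ravel()],d.ravel())
P=P[(d.ravel()>0)]
g=P[(P[:,2]>.055)&(P[:,2]<.07)&(np.hypot(P[:,0]-.484,P[:,1]-.138)<.06)]
if len(g)>30:
    vx,vy,x0,y0=cv2.fitLine(g[:,:2].astype(np.float32),cv2.DIST_L2,0,.01,.01).ravel();print('handle',len(g),np.median(g[:,2]),np.degrees(np.arctan2(vy,vx)),x0,y0,cv2.minAreaRect(g[:,:2].astype(np.float32)))
g=P[(P[:,2]>.083)&(P[:,2]<.096)&(np.hypot(P[:,0]-.57,P[:,1]-.168)<.04)];print('head',len(g),g.max(0),g.min(0))
E
```

```text
clock: 2.35
position: [0.5161, 0.1448, 0.1602]
ee_rot: [-0.167, 0.986, -0.0, 0.0]
ft_force: [-0.8, 0.8, 0.4]
grip_width: 0.999
grasp_force: 0.0
[0.51606214 0.14484059 0.16020853] [-0.59841484  0.20086108  0.26826095  1.81981054 -0.05740774  1.12806546
  1.59566351]
[[-0.944 -0.329  0.001]
 [-0.329  0.944 -0.001]
 [-0.    -0.001 -1.   ]]
mallet_grip [282. 208.] 0.97 [0.51030858 0.14697619 0.05      ]
mallet_grip [503.  46.] 0.89 [0.34503674 0.25567052 0.05      ]
mallet [528.  28.] 0.93 [0.30356188 0.29848221 0.        ]
mallet [280. 252.] 0.63 [0.57036893 0.16690555 0.        ]
handle 4407 0.06273176873139652 19.550632 0.4824789 0.13805363 ((0.4865245223045349, 0.1395084261894226), (0.11418601125478745, 0.023242736235260963), 19.441390991210938)
head 2431 [0.59040496 0.18961618 0.09076659] [0.54603344 0.14561546 0.08300022]
```

View pics/w1.png

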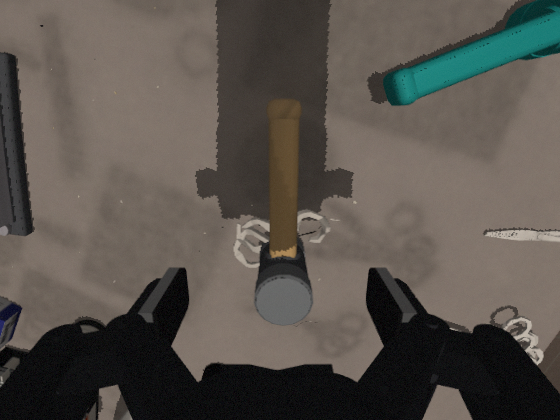

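The wrist picture shows the wooden handle midway between the jaws (282,208) with the head at (283,300), aligned with the tool. Descend and grip.

```bash
python3 -m pendant '[[0,0,0.5,0,0,0,1],[0,0,1.2,0,0,0,1],[0,0,1.9,0,0,0,1],[0,0,2.3,0,0,0,1],[0,0,2.3,0,0,0,1],[0,0,2.3,0,0,0,-1],[0,0,2.3,0,0,0,-1],[0,0,2.3,0,0,0,-1],[0,0,2.3,0,0,0,-1],[0,0,2.3,0,0,0,-1]]' 120
```

```text
clock: 3.75
position: [0.5146, 0.149, 0.0461]
ee_rot: [-0.169, 0.986, 0.0, 0.0]
ft_force: [-2.9, -0.4, 6.9]
grip_width: 0.242
grasp_force: 117.0
```

```bash
python3 -m pendant '[[0,0,-0.8,0,0,0,-1],[0,-0.3,-1.6,0,0,1.0,-1],[0.05,-0.9,-2.0,0,0,2.2,-1],[0.1,-1.6,-2.0,0,0,3.5,-1],[0.1,-2.3,-2.0,0,0,4.8,-1],[0.1,-3.0,-2.0,0,0,6.1,-1],[0.15,-3.6,-2.0,0,0,7.4,-1],[0.15,-4.2,-2.0,0,0,8.7,-1],[0.15,-4.6,-2.0,0,0,10.0,-1],[0.15,-4.81,-2.0,0,0,11.2,-1]]'
python3 -m pendant '[[0,0,0,0,0,0.7,-1],[0,0,0,0,0,1.0,-1],[0,0,0,0,0,1.0,-1],[0,0,0,0,0,1.0,-1],[0,0,0,0,0,1.0,-1],[0,0,0,0,0,1.0,-1],[0,0,0,0,0,1.0,-1],[0,0,0,0,0,1.0,-1],[0,0,0,0,0,1.0,-1],[0,0,0,0,0,1.0,-1]]'
cat > look.py <<'E'
from h import *
import sys
s=manip.get_obs();cal=manip.get_calibration('wrist')
im,d=manip.camera('wrist');cv2.imwrite(f'pics/{sys.argv[1]}.png',im[:,:,::-1])
p=np.array(s['position']);m=R.from_quat(s['ee_rot']).as_matrix();print(s['clock'],p,'toolx yaw',np.degrees(np.arctan2(m[1,0],m[0,0])))
v,u=np.mgrid[0:420,0:560];P=atdepth(cal,np.c_[u.ravel(),v.ravel()],d.ravel());P=P[d.ravel()>0]
T=(P-p)@m  # tool frame
g=T[(np.hypot(T[:,0]+.057,T[:,1])<.035)&(T[:,2]<-.03)&(T[:,2]>-.065)]
c,r=cv2.minEnclosingCircle(g[:,:2].astype(np.float32));k=g[np.hypot(*(g[:,:2]-c).T)<.019]
A=np.linalg.lstsq(np.c_[k[:,:2],np.ones(len(k))],k[:,2],rcond=None)[0]
print('head in tool',c,r,len(g),'top z',np.median(g[:,2]),'tilt rad',A[:2])
ht=np.array([*c,np.median(g[:,2])]);w=p+m@(ht+[0,0,.09]);print('face centre world (untilted)',w)
for n in ('broad_pin_top','small_pin_top'):
    for x in manip.tip_of(n,'wrist')[:2]: print(n,np.round(x['pixel']),round(x['p'],2),atz(cal,[x['pixel']],.069)[0])
q=P[(P[:,2]>.053)&(P[:,2]<.078)&(np.hypot(P[:,0]-.563,P[:,1]+.145)<.06)]
for a in (q[q[:,0]>.565],q[q[:,0]<=.565]):
    if len(a): print('pin pts',len(a),np.median(a,axis=0),(a.max(0)+a.min(0))/2)
E
python3 look.py w2
```

```text
clock: 5.0
position: [0.587, -0.0818, 0.1449]
ee_rot: [0.578, 0.816, -0.0, -0.0]
ft_force: [-0.5, 0.6, -3.5]
grip_width: 0.241
grasp_force: 118.2
clock: 6.25
position: [0.5874, -0.0804, 0.1453]
ee_rot: [0.63, 0.776, 0.0, -0.0]
ft_force: [0.3, -0.6, -4.0]
grip_width: 0.243
grasp_force: 118.2
6.25 [ 0.58736857 -0.08042579  0.14530248] toolx yaw 101.85480799138026
head in tool (0.0, 0.0) 0.0 0 top z nan tilt rad [0. 0.]
face centre world (untilted) [nan nan nan]
broad_pin_top [182. 299.] 0.66 [ 0.52783813 -0.15278426  0.069     ]
broad_pin_top [428. 277.] 0.54 [ 0.70601405 -0.09617558  0.069     ]
small_pin_top [181. 297.] 0.68 [ 0.52684009 -0.15136175  0.069     ]
pin pts 336 [ 0.52764017 -0.14926936  0.06742523] [ 0.52699846 -0.15125528  0.06173659]
  return _methods._mean(a, axis=axis, dtype=dtype,
  ret = ret.dtype.type(ret / rcount)
```

View pics/w2.png

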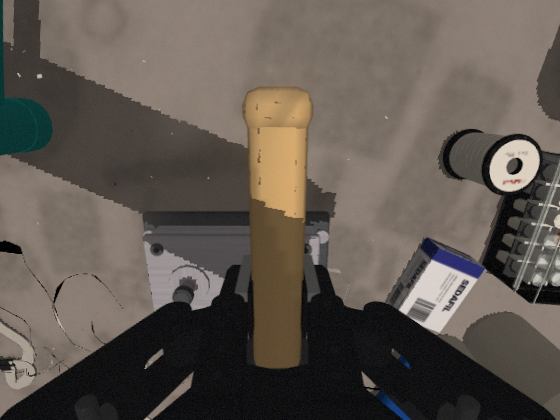

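Wrist view: handle runs straight up the middle from (278,365) to (278,90); the small pin shows at (182,290); the carton (435,285) and spool (490,160) are clear. The head is hidden under the gripper, but the geometry puts it 1–2 mm from the broad pin's axis. Strike.

```bash
python3 -m pendant '[[-0.02,0,-0.1,0,0,0,-1],[-0.02,0,0.35,0,0,0,-1],[-0.02,0,0.90,0,0,0,-1],[-0.02,0,0.4,0,0,0,-1],[-0.02,0,0,0,0,0,-1],[-0.02,-0.4,0,0,0,0,-1],[-0.02,-1.0,0,0,0,0,-1],[-0.02,-1.44,0,0,0,0,-1],[-0.02,-1.44,0,0,0,0,-1],[-0.02,-1.44,0,0,0,0,-1]]' 120
cat > look2.py <<'E'
from h import *
import sys
s=manip.get_obs();cal=manip.get_calibration('wrist')
im,d=manip.camera('wrist');cv2.imwrite(f'pics/{sys.argv[1]}.png',im[:,:,::-1])
p=np.array(s['position']);m=R.from_quat(s['ee_rot']).as_matrix();print(s['clock'],p,'toolx yaw',np.degrees(np.arctan2(m[1,0],m[0,0])))
v,u=np.mgrid[0:420,0:560];P=atdepth(cal,np.c_[u.ravel(),v.ravel()],d.ravel());P=P[d.ravel()>0]
T=(P-p)@m
g=T[(T[:,0]>.02)&(T[:,0]<.065)&(abs(T[:,1])<.009)&(T[:,2]>-.045)&(T[:,2]<.01)]
print('handle top z-slope',len(g),np.polyfit(g[:,0],g[:,2],1),'y-slope',np.polyfit(g[:,0],g[:,1],1))
print('face centre',p+m@np.array([-.0569,0,.0461]))
pl=P[(P[:,2]>.03)&(P[:,2]<.047)&(np.hypot(P[:,0]-.563,P[:,1]+.145)<.07)];print('plate z',np.median(pl[:,2]))
for c in ((.598,-.1373),(.5278,-.152)):
    a=P[(P[:,2]>.0505)&(P[:,2]<.08)&(np.hypot(P[:,0]-c[0],P[:,1]-c[1])<.016)]
    if len(a)>20: print('pin',c,len(a),'top',np.percentile(a[:,2],[50,75,90]),(a.max(0)+a.min(0))/2)
E
python3 look2.py w3
```

```text
clock: 7.65
position: [0.5179, -0.096, 0.1461]
ee_rot: [0.63, 0.776, 0.001, 0.0]
ft_force: [1.1, 0.4, -3.2]
grip_width: 0.239
grasp_force: 119.6
7.65 [ 0.51791253 -0.09602796  0.1460894 ] toolx yaw 101.86279813146176
handle top z-slope 5388 [ 0.0224078  -0.01701194] y-slope [-5.10210663e-04  8.90008855e-07]
face centre [ 0.52968618 -0.15169025  0.09998182]
plate z 0.04310653767278273
pin (0.598, -0.1373) 837 top [0.05467864 0.05520186 0.05556632] [ 0.59729493 -0.13852975  0.05365728]
```

View pics/w3.png

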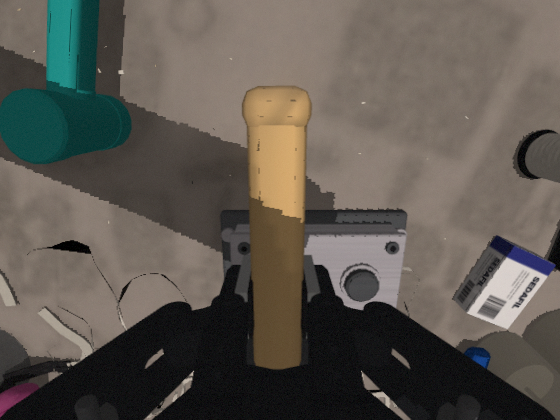

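Broad pin at (361,284) sits down on its boss: top ≈ 56 mm after correcting for the plate height, so it is home. Grip held and tilt is small. Now the small pin, about 2 mm left of the head.

```bash
python3 -m pendant '[[0,-0.03,-0.1,0,0,0,-1],[0,-0.03,0.35,0,0,0,-1],[0,-0.03,0.91,0,0,0,-1],[0,-0.03,0.4,0,0,0,-1],[0,-0.03,-0.2,0,0,0,-1],[0,0.4,-0.2,0,0,0,-1],[0,1.0,-0.2,0,0,0,-1],[0,1.41,-0.2,0,0,0,-1],[0,1.41,-0.2,0,0,0,-1],[0,1.41,-0.2,0,0,0,-1]]' 120
python3 look2.py w4
```

```text
clock: 8.95
position: [0.5856, -0.0821, 0.1552]
ee_rot: [0.63, 0.776, -0.0, -0.0]
ft_force: [0.3, -0.2, -4.1]
grip_width: 0.241
grasp_force: 120.9
8.95 [ 0.58564048 -0.08214492  0.1551888 ] toolx yaw 101.82866850203499
handle top z-slope 5385 [ 0.0474089  -0.01723934] y-slope [ 8.16317969e-04 -6.72976437e-05]
face centre [ 0.59727043 -0.13785428  0.10910157]
plate z 0.043175293479327415
pin (0.5278, -0.152) 269 top [0.05447071 0.05509849 0.05542065] [ 0.52683025 -0.15311829  0.05357637]
```

The small pin's top is also at about 56 mm (plate-corrected), so both pins are home. The mallet has tilted about 2.7° in the grip. I'll carry it to the clear patch between the jig and where it stood, levelling it on the way.

```bash
python3 -m pendant '[[0.4,0,0,0,0,0,-1],[1.1,-0.1,0,0,0.1,0,-1],[1.8,-0.2,0,0,0.2,0,-1],[2.5,-0.4,0,0,0.34,0,-1],[3.2,-0.5,0,0,0.34,0,-1],[3.54,-0.52,0.3,0,0.34,0,-1],[3.54,-0.52,0.8,0,0.34,0,-1],[3.54,-0.52,1.3,0,0.34,0,-1],[3.54,-0.52,1.7,0,0.34,0,-1],[3.54,-0.52,1.9,0,0.34,0,-1]]'
python3 -m pendant '[[0,0,0.1,0,0,0,-1],[0,0,0.15,0,0,0,-1],[0,0,0.2,0,0,0,-1],[0,0,0.25,0,0,0,-1],[0,0,0.27,0,0,0,-1],[0,0,0.27,0,0,0,-1],[0,0,0.27,0,0,0,-1],[0,0,0.27,0,0,0,-1],[0,0,0.27,0,0,0,-1],[0,0,0.27,0,0,0,-1]]'
```

```text
clock: 10.25
position: [0.5235, 0.0851, 0.0587]
ee_rot: [0.631, 0.776, 0.014, -0.019]
ft_force: [0.2, -0.9, -2.9]
grip_width: 0.241
grasp_force: 121.0
clock: 11.5
position: [0.5242, 0.0868, 0.0468]
ee_rot: [0.63, 0.776, 0.015, -0.018]
ft_force: [-0.0, -0.3, -3.3]
grip_width: 0.238
grasp_force: 121.0
```

```bash
python3 -m pendant '[[0,0,0.02,0,0,0,-1],[0,0,0.04,0,0,0,-1],[0,0,0.04,0,0,0,-1],[0,0,0.04,0,0,0,-1],[0,0,0.04,0,0,0,-1],[0,0,0.04,0,0,0,-1],[0,0,0.04,0,0,0,-1],[0,0,0.04,0,0,0,-1],[0,0,0.04,0,0,0,-1],[0,0,0.04,0,0,0,-1]]'
python3 look2.py w5 | head -2
```

```text
clock: 12.75
position: [0.5243, 0.087, 0.0455]
ee_rot: [0.63, 0.776, 0.015, -0.019]
ft_force: [-2.9, 0.1, 6.6]
grip_width: 0.237
grasp_force: 122.8
12.75 [0.52430593 0.08703192 0.04545007] toolx yaw 101.85099334673319
handle top z-slope 5386 [ 0.05205211 -0.0173091 ] y-slope [-1.80842285e-03  5.07509096e-05]
  return _methods._mean(a, axis=axis, dtype=dtype,
  ret = ret.dtype.type(ret / rcount)
```

Face is on the table (6.6 N up). Open slowly, then rise straight up.

```bash
python3 -m pendant '[[0,0,0,0,0,0,-0.5],[0,0,0,0,0,0,-0.4],[0,0,0,0,0,0,-0.3],[0,0,0,0,0,0,-0.1],[0,0,0,0,0,0,0.2],[0,0,0,0,0,0,0.6],[0,0,0,0,0,0,0.8],[0,0,0,0,0,0,0.8],[0,0,0,0,0,0,0.8],[0,0,0,0,0,0,0.8]]' 20
python3 -m pendant '[[0,0,-0.2,0,0,0,0.8],[0,0,-0.5,0,0,0,0.8],[0,0,-0.9,0,0,0,0.8],[0,0,-1.4,0,0,0,0.8],[0,0,-2.0,0,0,0,0.8],[0,0,-2.6,0,0,0,0.8],[0,0,-3.0,0,0,0,0.8],[0,0,-3.0,0,0,0,0.8],[0,0,-3.0,0,0,0,0.8],[0,0,-3.0,0,0,0,0.8]]'
python3 - <<'E'
from h import *
im,d=manip.camera('wrist');cal=manip.get_calibration('wrist');cv2.imwrite('pics/w6.png',im[:,:,::-1])
v,u=np.mgrid[0:420,0:560];P=atdepth(cal,np.c_[u.ravel(),v.ravel()],d.ravel());P=P[d.ravel()>0]
g=P[(P[:,2]>.08)&(P[:,2]<.1)&(np.hypot(P[:,0]-.536,P[:,1]-.031)<.035)]
k=g[np.hypot(*(g[:,:2]-(g.max(0)+g.min(0))[:2]/2).T)<.019]
print(len(k),k.mean(0),np.linalg.lstsq(np.c_[k[:,:2],np.ones(len(k))],k[:,2],rcond=None)[0] if len(k) else 0)
E
```

```text
clock: 14.05
position: [0.5241, 0.0868, 0.0448]
ee_rot: [0.63, 0.776, 0.015, -0.018]
ft_force: [1.1, -0.2, 0.2]
grip_width: 0.901
grasp_force: 0.0
clock: 15.3
position: [0.5251, 0.0798, 0.1939]
ee_rot: [0.63, 0.776, 0.014, -0.019]
ft_force: [0.4, 0.3, -0.4]
grip_width: 0.9
grasp_force: 0.0
1463 [0.53586021 0.03187537 0.08921417] [-0.00090241 -0.00024941  0.08970569]
```

View pics/w6.png

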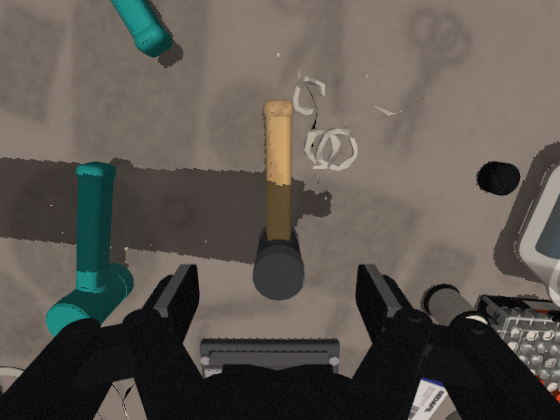

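The mallet stands upright and free at (278,270), level with its top at 89 mm. Cap (497,178) and spool (450,300) are undisturbed, and the open fingers clear everything.

```bash
python3 -c "from workcell import manip; print(manip.hand_in())"
```

```text
the job is handed in; nothing more can be done
None
```

The job is handed in: I struck both pins home with the mallet, broad-headed first and then small-headed, stood it upright on its striking face clear of the jig and let go; the bystanders were not touched. The run took about 15 s, and no verdict came back.

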